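Clamp a brass bar in the sawing jig

TASK

Take the long square brass bar, lay it in the channel of the bench sawing jig and slide it under the screw bridge and through the saw guide until its end butts against the stop. Then turn the wing screw clockwise until it comes up tight, so that the bar is firmly clamped, flat in the channel, ready to saw. Leave the other things on the bench where they are.

Things in the scene. Friction and masses are not known exactly. Their poses are not given: they have to be found in the camera images.
- bar: The loose square brass bar, 160 x 14 x 14 mm, 0.21 to 0.33 kg, the longest square bar on the bench; it starts lying flat. Origin: centre of its underside as it lies at the start; x runs along the bar. Either end may go to the stop, and any side may lie down.
- bar_center (a point): The middle of that bar, 7 mm above the origin of bar.
- jig: Sawing jig: dark steel base plate, 16 mm thick, 66 mm wide, bolted to the bench. Origin: at bench height under the wing screw's axis; x runs along the channel towards the stop, z up. Plate from x = -82 to +88 mm. Over the channel at x = -10 to +10 mm stands the screw bridge, 50 mm wide, underside 37 mm and top 47 mm above the bench.
- channel_in (a point): Middle of the channel floor at the jig's open end (jig x = -82 mm), where the bar goes in; axes as the jig's. The floor is 16 mm above the bench. The channel is 18 mm wide, between two rails 8 mm wide that rise 5 mm above the floor, so a 14 mm bar stands 9 mm proud of the rails.
- guide_face (a point): Saw guide: upright steel plate across the channel, 6 mm thick, 60 mm wide, its top 80 mm above the bench, with a window 18 mm wide and 18 mm high for the bar. Point: middle of its face towards the wing screw, 23.5 mm from the screw's axis, at the window's top (34 mm above the bench); axes as the jig's.
- stop: Steel stop block on the base plate, beyond the saw guide, 26 mm wide, 34 mm tall. Origin: foot of its flat face that looks back along the channel, at channel floor level, in mid channel; x as the jig's x. The bar's end must rest on this face. It is set 51 to 62 mm beyond the wing screw's axis.
- wing: Brass wing screw on the bridge, axis upright. Origin: on the axis, at the underside of its hub (15 mm diameter, 12 mm tall), some 53 mm above the bench at the start; x along one wing. The two wings, alike, are 9 mm thick, reach 20 mm from the axis and stand 4 to 25 mm above the origin. They pass the saw guide by 3.5 mm: lying along it they leave no room for a finger.
- spindle: The screw's spindle with its round swivel pad, 12 mm across, under the bridge; origin: centre of the pad's underside. Turning the wings clockwise from above lowers it 8 mm a turn; drag 0.09 N m, it stays where left. It starts 2.5 to 4.3 mm clear of a bar's top; after 0.4 to 0.65 turn (not told) it has come up hard against the bar and turns no further: tight.
- offcut: Bystander: short square brass off-cut, 75 x 14 x 14 mm. Origin: centre of its underside.
- strip: Bystander: flat brass strip, 120 x 30 x 5 mm. Origin: centre of its underside.
- block: Bystander: square steel bench block, 75 x 75 x 22 mm. Origin: centre of its underside.
- mallet: Bystander: mallet, 48 mm head, about 240 mm long, lying down. Origin: under its handle.
- spool: Bystander: spool of copper wire, 70 mm diameter, 36 mm tall. Origin: centre of its underside.
- flux: Bystander: closed yellow jar, 52 mm diameter, 60 mm tall. Origin: centre of its underside.
- file: Bystander: flat file with wooden handle, 205 mm long, 22 mm high. Origin: on the bench under its middle.
- pliers: Bystander: flat-nose pliers, 125 mm long, 12 mm high, lying down. Origin: on the bench under its middle.
Things that resemble listed ones, but are neither listed nor needed, are in the scene too. Leave any blue look-alike of the jig alone.

How it is judged:
By the outcome, as a careful person would: the job done as asked, in the order asked, and still so for the second after the job is handed in, with the robot touching nothing.
It also fails if it takes over 72 s, if anything falls off the work surface, if the arm or the gripper's body presses on something with over 40 N, if the wrist force passes 120 N, or if a joint passes its speed limit or range.

ROBOT

A 6-joint arm with a two-finger parallel gripper is mounted at the origin on the work surface. World frame = base frame: x ahead of the robot, y to its left, z up, the work surface at z = 0. Lengths are in mm, angles in rad, forces in N, time in s.
With the tool pointing down it reaches from about 400 to 925 mm from the base axis. Payload 12.5 kg.
Tool frame: the origin (TCP) lies at the very end of the fingers, on their centre line; the grasp point (between the pads) lies 19 mm behind it; z points along the fingers, y is the line along which they close (so a half turn about z gives the same grasp; the last joint's range is limited). The gripper opens to 95 mm and grips with 3 to 60 N. Pads are 20 mm wide; open, the fingers measure 119 mm over their backs; the gripper's body (75 mm by 180 mm) begins 59 mm behind the grasp point.
Start: joints at [-1.36, 0.491, 1.559, -0, 1.092, -0.106], TCP at [194.728, -593.909, 214.661] pointing down, gripper open.
Joint ranges: [-3.1, 3.1], [-0.84, 2.19], [0.05, 2.79], [-1.13, 4.28], [0.06, 2.93], [-2.69, 2.69]. Speed limits (rad/s): [2.22, 2.22, 2.79, 3.14, 3.14, 3.14].

INTERFACE

Orientations are given as a rotation vector (axis times angle).
In Python, from station import r, viewer, models gives the robot as it stands.
- The arm moves only by the tool arm_command, never from a script. Its argument "commands" is a list of rows, each a list of 7 numbers: the shift along the tool's x, y, z in cm, then the turn, a rotation vector about the tool's x, y, z in degrees, then the opening, from 0 (shut) to 1 (fully open). A call has 1 to 12 rows; each row is the pose to reach, as a shift and turn from the pose commanded when the call began, along the tool's axes at that moment; what a row does not reach only later rows make up. A row lasts 1/8 s, in which the tool goes at most 62.5 mm and 10.7 degrees, less where a joint would pass 70% of its speed; a pose out of reach is approached as far as the arm can. A call with a gripper value outside its range is refused whole. The fingers move at their own pace and stop on an object; "squeeze" is the grip in N (left out, the last holds). Time passes only in rows, so rows that repeat a pose let the fingers close. It gives the time, the measured TCP pose, the force, the opening and the grip force at its end, in the units of the state.
- r.get_state(): the state, without advancing time (a new reading comes with each control period).
- viewer.camera(name): name is "side" or "top" or "wrist"; returns the picture (400x640x3 uint8, blue, green, red); there is no depth.
- viewer.get_calibration(name): a dict with "intrinsics" (3x3 intrinsics, pixels), "rvec" (rotation vector, rad) and "tvec" (3), from world to camera coordinates, as OpenCV has them; the wrist camera has in their place "mount" (4x4, takes a point from camera to tool coordinates, whose origin is the TCP and whose axes are the flange's). Camera axes: x right, y down, z forward; pixel columns grow to the right and rows downward; lengths in mm; the calibration is good to about 2 mm. A picture is of the moment at which its call begins: read the wrist's pose just before it. get_calibration takes no time and is no camera call.
- r.job_done(): hands the job in; it is judged then, once.
Trained networks look in the newest picture that a camera, given by its name, has taken for a name from the list of things; names that differ only in an ending like _2 or _b are one class to them, and where a whole thing is asked for, a point or a joint stands for the part that bears it (a point fixed in the world has none). Each returns a list of dicts, best first, with "confidence" (0 to 1); they miss things now and then, are a little off and sometimes report something else, mostly with a low value. They report only what shows in the picture. A call takes as long as a camera call. They do not tell look-alikes from the thing itself.
- models.spot_in(name, camera): "centre" ([column, row] in pixels, amid what is visible of it).
The state is a dict: "time_s": time; "joints": joint angles; "dq": joint speeds; "joint_efforts": joint torques, N m; "eef_pos": TCP position; "tcp_rot": TCP orientation; "wrist_force": force on the tool from outside, world axes, zero at the start; "torque": the same for the moment, N m; "opening": finger opening in mm; "grip_force": force on a finger pad.
Only numpy, scipy, OpenCV 4.12 (cv2) and the standard library are available. Lean on these libraries where they do the work, as an engineer would, in place of code of your own. Each camera call takes 0.05 s, during which the arm holds its last target. There are 200 camera calls.

## Working session

There is one attempt and no reset: what is moved stays moved. The work goes in short steps, Python scripts to look and compute and a tool call to move; the robot and the scene stay as the last step left them, time stands still between calls to the robot, and variables do not carry over. Pictures are saved under pics/ and viewed, at most 10 in all, crops included, and the job is handed in when it is done.

Besides the shell and the picture viewer there is one more tool, called after "Request:" by a JSON object that holds its "method" and its "body", one argument or row to a line. arm_command: Moves the arm, as the interface text tells. Its arguments: {"type":"object","properties":{"commands":{"type":"array","items":{"type":"array","items":{"type":"number"}}},"squeeze":{"type":"number"}},"required":["commands"]}

```bash
mkdir -p pics; ls
cat > h.py <<'E'
import numpy as np, cv2
from scipy.spatial.transform import Rotation as R
from station import r, viewer, models
def cal(n, st=None):
    c=viewer.get_calibration(n); K=np.array(c["intrinsics"])
    if "mount" in c:
        st=st or r.get_state(); T=np.eye(4); T[:3,:3]=R.from_rotvec(st["tcp_rot"]).as_matrix(); T[:3,3]=st["eef_pos"]
        M=np.linalg.inv(T@np.array(c["mount"])); return K,M[:3,:3],M[:3,3]
    return K,R.from_rotvec(np.ravel(c["rvec"])).as_matrix(),np.ravel(c["tvec"])
def ray(c,px,z):
    K,Rm,t=c; d=Rm.T@np.linalg.solve(K,[px[0],px[1],1]); o=-Rm.T@t
    return o+d*(z-o[2])/d[2]
def proj(c,P):
    K,Rm,t=c; q=K@(Rm@np.asarray(P,float)+t); return q[:2]/q[2]
E
python3 - <<'E'
from h import *
s=r.get_state(); print(s["eef_pos"],s["tcp_rot"],s["time_s"])
a=viewer.camera("top"); b=viewer.camera("side")
cv2.imwrite("pics/top.png",a); cv2.imwrite("pics/side.png",b)
for n in ["bar","jig","wing","guide_face","stop","offcut","channel_in"]:
    for c in ["top","side"]:
        try: print(n,c,[(np.round(d["centre"]).tolist(),round(d["confidence"],2)) for d in models.spot_in(n,c)][:4])
        except Exception as e: print(n,c,e)
for c in ["top","side"]:
    C=cal(c); print(c,C[0].tolist(),(-C[1].T@C[2]).round())
E
```

```text
pics
[ 194.66395276 -593.6511512   214.06774033] [-3.10117723e+00 -4.95436856e-01  1.12410899e-04] 0.0
bar top [([470.0, 200.0], 0.83)]
bar side [([403.0, 125.0], 0.79), ([281.0, 195.0], 0.53)]
jig top [([168.0, 266.0], 0.86), ([421.0, 278.0], 0.73), ([340.0, 121.0], 0.65), ([283.0, 184.0], 0.39)]
jig side [([346.0, 309.0], 0.84), ([247.0, 347.0], 0.83), ([279.0, 204.0], 0.6)]
wing top [([426.0, 279.0], 0.63), ([244.0, 304.0], 0.55), ([284.0, 182.0], 0.54), ([160.0, 269.0], 0.41)]
wing side [([282.0, 193.0], 0.49), ([345.0, 296.0], 0.47), ([243.0, 335.0], 0.47), ([280.0, 207.0], 0.41)]
guide_face top [([170.0, 267.0], 0.94), ([283.0, 184.0], 0.73), ([250.0, 303.0], 0.58), ([423.0, 276.0], 0.58)]
guide_face side [([243.0, 349.0], 0.89), ([283.0, 207.0], 0.86), ([349.0, 308.0], 0.79), ([280.0, 197.0], 0.59)]
stop top [([264.0, 190.0], 0.51)]
stop side [([268.0, 222.0], 0.67)]
offcut top [([340.0, 124.0], 0.17)]
offcut side [([355.0, 158.0], 0.47)]
channel_in top [([422.0, 276.0], 0.9), ([284.0, 186.0], 0.89), ([168.0, 266.0], 0.63)]
channel_in side [([348.0, 308.0], 0.96), ([240.0, 352.0], 0.73), ([311.0, 128.0], 0.72), ([280.0, 206.0], 0.59)]
top [[369.3000728042803, 0.0, 316.0632690968729], [0.0, 369.3000728042803, 201.87414589354827], [0.0, 0.0, 1.0]] [ 397.   49. 1090.]
side [[469.3287316322409, 0.0, 321.27224393098794], [0.0, 469.3287316322409, 193.5128862555115], [0.0, 0.0, 1.0]] [-103.  715. 1034.]
```

View pics/top.png

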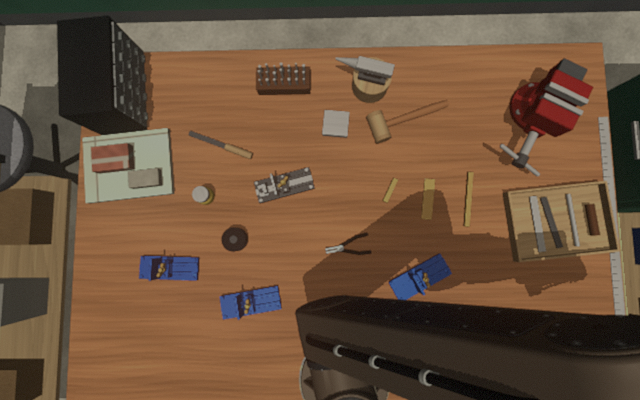

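View pics/side.png

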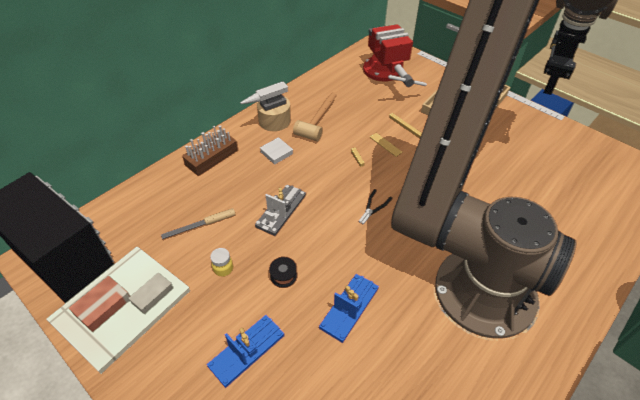

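Top view: the grey steel jig is at (284,184). The blue look-alikes at (168,266), (250,303) and (422,276) are left alone. There are three brass pieces: the long thin square bar at (468,199), a wider flat strip at (428,199) and a short off-cut at (390,189). The one at (468,199) fits as the longest square bar. I'll confirm with an enlarged crop and measure.

Run:
```python
from h import *
a=cv2.imread("pics/top.png"); C=cal("top")
A=cv2.resize(a[160:235,375:485],None,fx=5,fy=5,interpolation=cv2.INTER_CUBIC)
B=cv2.resize(a[160:210,245:325],None,fx=5,fy=5,interpolation=cv2.INTER_CUBIC)
o=np.zeros((A.shape[0]+B.shape[0],A.shape[1],3),np.uint8); o[:A.shape[0]]=A; o[A.shape[0]:,:B.shape[1]]=B
cv2.imwrite("pics/crop1.png",o)
hsv=cv2.cvtColor(a,cv2.COLOR_BGR2HSV)
for p in [(468,199),(428,199),(390,189)]: print(hsv[p[1],p[0]],hsv[p[1],p[0]-8])
for p,z in [((470.5,172),14),((466.5,226),14),((468,199),14),((284,184),50),((390,189),14)]: print(p,ray(C,p,z).round(1))
```

```text
[ 20 132 158] [ 13 144 138]
[ 18 151 113] [ 13 159  93]
[ 22 129 158] [ 13 140 149]
(470.5, 172) [ 585.4 -379.1   14. ]
(466.5, 226) [ 428.  -359.8   14. ]
(468, 199) [ 506.2 -367.9   14. ]
(284, 184) [551.6 163.3  50. ]
(390, 189) [ 538.2 -143.4   14. ]
```

View pics/crop1.png

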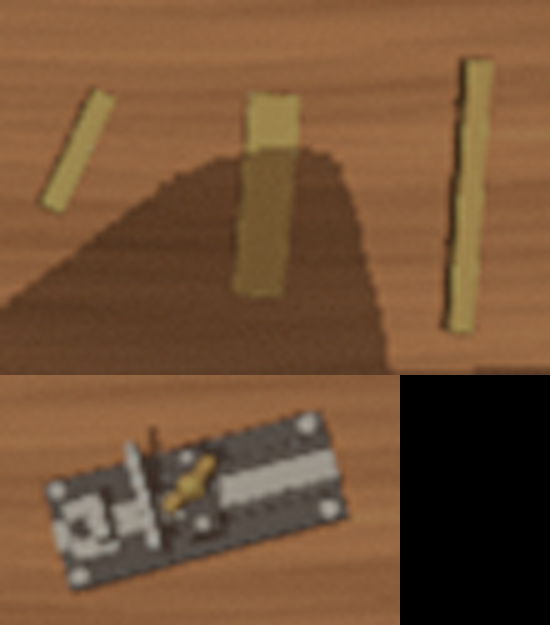

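Crop 1 confirms the choice. The bar is the long, uniformly thin one on the right, with its ends at top-image (470.4,172.0) and (466.8,226.4), about 158 mm. The steel jig has its channel mouth at right, and the guide and stop at left. Next I'll measure the jig and plan the move above the bar.

```bash
cat >> h.py <<'E'
def plan(x,y,z,yaw):
    "shift (cm) and turn (deg) in tool axes from the measured pose to tool-down pose with tool x at yaw (rad)"
    s=r.get_state(); A=R.from_rotvec(s["tcp_rot"]); 
    B=R.from_euler("z",yaw)*R.from_euler("x",np.pi)
    d=A.inv().apply(np.array([x,y,z])-s["eef_pos"])/10
    print("plan",d.round(2),np.degrees((A.inv()*B).as_rotvec()).round(1))
E
python3 - <<'E'
from h import *
C=cal("top")
f=lambda u,v,z:ray(C,(u/5+245-.4,(v-375)/5+160-.4),z)
for u,v in [(320,410),(347,515),(47,485),(75,590)]: print(f(u,v,16).round(1))
for u,v in [(338,465),(222,490)]: print('channel',f(u,v,16).round(1))
print('wing',f(171,508,77).round(1),f(209,460,77).round(1))
plan(507,-369,200,-0.122)
E
```

```text
[607.6  94.3  16. ]
[544.9  78.9  16. ]
[565.  255.8  16. ]
[502.5 238.9  16. ]
channel [574.6  83.9  16. ]
channel [560.6 152.3  16. ]
wing [541.6 174.8  77. ] [568.3 153.7  77. ]
plan [ 36.68 -11.64   1.47] [ 0.  -0.  25.1]
```

Request:
{"method": "arm_command", "body": {
  "commands": [
    [6,-1.9,0.2,0,0,8,1],
    [12,-3.8,0.5,0,0,16,1],
    [18,-5.8,0.7,0,0,25.1,1],
    [24,-7.7,1,0,0,25.1,1],
    [30,-9.6,1.2,0,0,25.1,1],
    [36.7,-11.6,1.5,0,0,25.1,1],
    [36.7,-11.6,1.5,0,0,25.1,1],
    [36.7,-11.6,1.5,0,0,25.1,1],
    [36.7,-11.6,1.5,0,0,25.1,1],
    [36.7,-11.6,1.5,0,0,25.1,1]
  ]
}}

```text
time_s: 2.05
eef_pos: [506.4, -370.4, 199.8]
tcp_rot: [3.135, -0.193, 0.0]
wrist_force: [0.4, -0.5, 0.6]
opening: 94.9
grip_force: 0.0
```

Run:
```python
from h import *
s=r.get_state(); print(s["eef_pos"].round(1) if hasattr(s["eef_pos"],'round') else s["eef_pos"],np.round(s["tcp_rot"],4),s["time_s"],np.abs(s["dq"]).max())
C=cal("wrist",s); a=viewer.camera("wrist"); cv2.imwrite("pics/w1.png",a)
print([(d["centre"],d["confidence"]) for d in models.spot_in("bar","wrist")])
for p in [(585.4,-379,14),(428,-360,14)]: print(proj(C,p).round())
```

```text
[ 506.4 -370.4  199.8] [ 3.1354e+00 -1.9320e-01  1.0000e-04] 2.05 0.003297177182242208
[([316.9, 171.6], 0.94), ([132.0, 175.2], 0.35)]
[317. 109.]
[318. 240.]
```

View pics/w1.png

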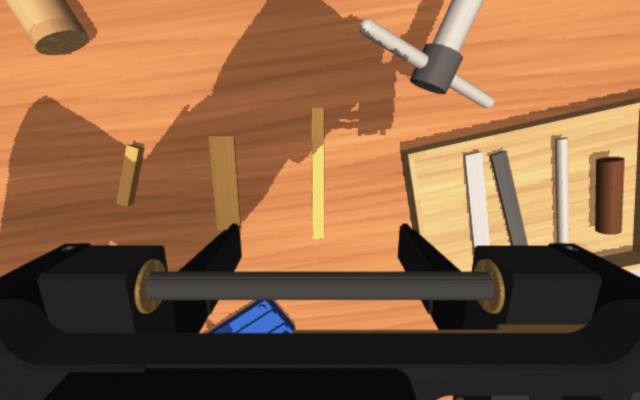

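Wrist view: the bar runs from (317.5,108) to (318,239), within 1 px of where my top-camera estimate projects. The strip (223,180) and off-cut (130,175) are well to the left.

Run:
```python
from h import *
C=cal("wrist"); p=ray(C,(317.5,108),14); q=ray(C,(318,239),14); d=p-q
print(p.round(1),q.round(1),np.linalg.norm(d),np.arctan2(d[1],d[0]))
c=(p+q)/2-20*d/np.linalg.norm(d); print(c); plan(c[0],c[1],7.5,np.arctan2(d[1],d[0]))
```

```text
[ 587.  -379.3   14. ] [ 429.5 -360.1   14. ] 158.65698053545992 -0.121056095023746
[ 488.40514608 -367.31109632   14.        ]
plan [-1.85 -0.06 19.23] [ 0.  -0.  -0.1]
```

Request:
{"method": "arm_command", "body": {
  "commands": [
    [-1.8,0,5,0,0,0,0.5],
    [-1.8,0,10,0,0,0,0.5],
    [-1.8,0,15,0,0,0,0.5],
    [-1.8,0,18,0,0,0,0.5],
    [-1.8,0,19.2,0,0,0,0.5],
    [-1.8,0,19.2,0,0,0,0.5],
    [-1.8,0,19.2,0,0,0,0.3],
    [-1.8,0,19.2,0,0,0,0.1],
    [-1.8,0,19.2,0,0,0,0],
    [-1.8,0,19.2,0,0,0,0],
    [-1.8,0,19.2,0,0,0,0],
    [-1.8,0,19.2,0,0,0,0]
  ],
  "squeeze": 50
}}

```text
time_s: 3.65
eef_pos: [489.5, -367.2, 8.0]
tcp_rot: [3.136, -0.19, 0.0]
wrist_force: [-0.1, 1.7, 4.8]
opening: 13.3
grip_force: 50.0
```

Request:
{"method": "arm_command", "body": {
  "commands": [
    [0,0,-3,0,0,0,0],
    [0,0,-6,0,0,0,0],
    [0,0,-10,0,0,0,0],
    [0,0,-12,0,0,0,0],
    [0,0,-12,0,0,0,0],
    [0,0,-12,0,0,0,0]
  ]
}}

```text
time_s: 4.4
eef_pos: [489.0, -366.8, 126.4]
tcp_rot: [-3.135, 0.19, 0.002]
wrist_force: [0.4, -0.1, -3.2]
opening: 13.6
grip_force: 50.0
```

Run:
```python
from h import *
s=r.get_state(); print(s["eef_pos"],s["wrist_force"],s["opening"])
plan(584.4,55.7,125,1.829)
```

```text
[ 488.9871867  -366.76963955  126.36275667] [ 0.35165366 -0.10110824 -3.21297146] 13.556662518434436
plan [  4.36 -43.09   0.17] [-1.000e-01  0.000e+00 -1.117e+02]
```

Request:
{"method": "arm_command", "body": {
  "commands": [
    [0.4,-4,0,0,0,-10,0],
    [0.8,-8,0,0,0,-20,0],
    [1.2,-12,0,0,0,-30,0],
    [1.6,-16,0,0,0,-40,0],
    [2,-20,0,0,0,-50,0],
    [2.4,-24,0,0,0,-60,0],
    [2.8,-28,0,0,0,-70,0],
    [3.2,-32,0,0,0,-80,0],
    [3.6,-36,0,0,0,-90,0],
    [4,-40,0,0,0,-100,0],
    [4.4,-43.1,0,0,0,-110,0],
    [4.4,-43.1,0,0,0,-111.7,0]
  ]
}}

```text
time_s: 5.9
eef_pos: [585.0, 57.1, 126.1]
tcp_rot: [-1.911, -2.491, 0.002]
wrist_force: [0.1, -0.6, -3.2]
opening: 13.5
grip_force: 50.0
```

Request:
{"method": "arm_command", "body": {
  "commands": [
    [0,0,0,0,0,0,0],
    [0,0,0,0,0,0,0],
    [0,0,0,0,0,0,0]
  ]
}}

```text
time_s: 6.28
eef_pos: [585.2, 54.6, 127.5]
tcp_rot: [-1.92, -2.486, 0.0]
wrist_force: [0.4, -0.3, -3.6]
opening: 13.6
grip_force: 50.0
```

Run:
```python
from h import *
s=r.get_state(); print(s["eef_pos"],s["tcp_rot"],s["wrist_force"],s["opening"],s["time_s"])
a=viewer.camera("wrist"); cv2.imwrite("pics/w2.png",a)
for n in ["jig","wing","guide_face","stop","channel_in","bar"]: print(n,[(d["centre"],d["confidence"]) for d in models.spot_in(n,"wrist")][:2])
C=cal("wrist",s); O=np.array([555.3,165.9,0]); u=np.array([np.cos(1.829),np.sin(1.829),0]); v=np.array([-u[1],u[0],0])
for n,x,y,z in [("in",-82,0,16),("cornL",-82,33,16),("cornR",-82,-33,16),("wing",0,0,78),("gtopL",23.5,30,80),("gtopR",23.5,-30,80)]: print(n,proj(C,O+x*u+y*v+[0,0,z]).round(1))
plan(584.4,55.7,125,1.829)
```

```text
[585.22673349  54.56866923 127.5299316 ] [-1.92014834e+00 -2.48645002e+00  2.72950812e-04] [ 0.38379838 -0.32003502 -3.55022622] 13.63022577859966 6.275
jig [([322.4, 57.9], 0.56)]
wing [([316.8, 46.5], 0.69)]
guide_face [([318.4, 60.8], 0.77)]
stop [([87.4, 198.3], 0.36)]
channel_in [([317.6, 57.8], 0.92)]
bar [([319.3, 173.7], 0.66)]
in [318.4 158. ]
cornL [282.9 158.1]
cornR [354.  157.8]
wing [317.7  47.5]
gtopL [270.2   6.4]
gtopR [364.9   6.1]
plan [ 0.07 -0.08  0.27] [ 0.   0.  -0.1]
```

View pics/w2.png

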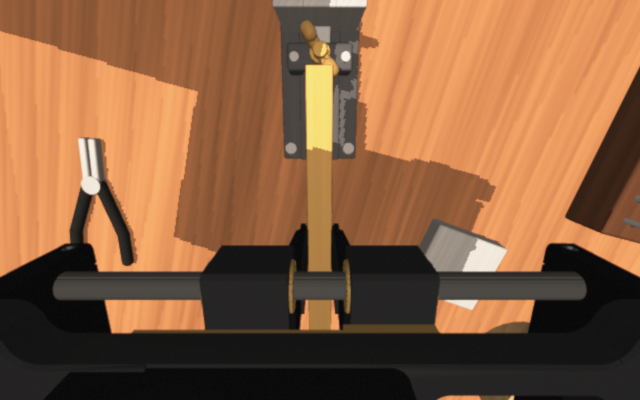

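Wrist view: the plate's mouth edge is at row 158, from columns about 284 to 356. The bar tip is at (319,66), in front of the bridge, and the guide's top spans columns 274 to 366. I'll measure lateral offset and yaw with sub-pixel edges.

Run:
```python
from h import *
a=cv2.imread("pics/w2.png"); s=r.get_state(); C=cal("wrist",s); print(C[0].round(1).tolist())
g=cv2.GaussianBlur(a,(3,3),0).astype(float)
T=R.from_rotvec(s["tcp_rot"]); P0=np.array(s["eef_pos"])
def edge(row,lo,hi):
    d=np.abs(np.diff(g[row,lo:hi],axis=0)).sum(1); i=d.argmax()
    j=slice(max(i-1,0),i+2); return lo+.5+(d[j]*np.arange(max(i-1,0),max(i-1,0)+len(d[j]))).sum()/d[j].sum()
def toolxy(px,z): return T.inv().apply(ray(C,px,z)-P0)[:2]
print("plate")
for row in (85,95,105,115,125,135,145,152):
    l,rr=edge(row,274,300),edge(row,342,366)
    L,Rr=toolxy((l,row),16),toolxy((rr,row),16); print(row,round(l,1),round(rr,1),L.round(1),Rr.round(1),((L+Rr)/2).round(2))
print("bar")
for row in (72,85,100,115,130,160,190,215):
    l,rr=edge(row,298,313),edge(row,324,340); z=P0[2]+6.3
    L,Rr=toolxy((l,row),z),toolxy((rr,row),z); print(row,round(l,1),round(rr,1),L.round(1),Rr.round(1),((L+Rr)/2).round(2))
c=edge
d=np.abs(np.diff(g[:,312:326].mean(1),axis=0)).sum(1); i=d[55:80].argmax()+55; print("tip row",i,toolxy((319,i+.5),P0[2]+6.3))
for cc in (288,350): 
    d=np.abs(np.diff(g[:,cc-2:cc+3].mean(1),axis=0)).sum(1); i=d[152:168].argmax()+152; print("mouth row",i,toolxy((cc,i+.5),16))
l,rr=edge(2,265,285),edge(2,355,375);L,Rr=toolxy((l,2),80),toolxy((rr,2),80);print("guide",l,rr,L,Rr)
```

```text
[[304.2, 0.0, 319.2], [0.0, 304.2, 196.8], [0.0, 0.0, 1.0]]
plate
85 281.6 360.2 [ 97.1 -32.7] [97.1 36. ] [97.1   1.67]
95 281.6 359.4 [ 88.8 -32.9] [88.8 35.6] [88.81  1.34]
105 282.4 344.4 [ 80.4 -32.5] [80.4 22.5] [80.39 -4.99]
115 282.4 364.3 [ 71.8 -32.7] [71.8 40.5] [71.81  3.9 ]
125 282.6 364.2 [ 63.1 -32.9] [63.1 40.9] [63.09  3.99]
135 283.4 343.4 [ 54.2 -32.4] [54.2 22.2] [54.23 -5.12]
145 295.4 352.6 [ 45.2 -21.7] [45.2 30.8] [45.19  4.55]
152 286.7 344.4 [ 38.8 -29.9] [38.8 23.4] [38.79 -3.25]
bar
72 304.7 337.5 [93.5 -7.2] [93.5  9.3] [93.48  1.09]
85 305.3 332.3 [87.3 -6.9] [87.3  6.8] [ 8.733e+01 -7.000e-02]
100 305.4 331.7 [80.1 -7. ] [80.1  6.6] [80.06 -0.19]
115 305.6 331.7 [72.6 -7. ] [72.6  6.6] [72.61 -0.17]
130 305.7 331.6 [65. -7.] [65.   6.7] [64.97 -0.18]
160 306.5 331.2 [49.1 -6.8] [49.1  6.6] [49.08 -0.09]
190 307.3 330.6 [32.3 -6.5] [32.3  6.4] [32.34 -0.05]
215 307.7 330.7 [17.7 -6.5] [17.7  6.6] [17.67  0.07]
tip row 64 [9.69691930e+01 4.32168335e-02]
mouth row 152 [ 38.35343383 -28.68866218]
mouth row 152 [38.30140314 28.63315784]
guide 272.486013986014 366.3785046728972 [141.20204915 -29.30039316] [141.1644337   30.01465501]
```

Request:
{"method": "arm_command", "body": {
  "commands": [
    [-1,0.04,0,0,0,0,0],
    [-1,0.04,3,0,0,0,0],
    [-1,0.04,6,0,0,0,0],
    [-1,0.04,8.5,0,0,0,0],
    [-1,0.04,9.6,0,0,0,0],
    [-1,0.04,9.9,0,0,0,0],
    [-1,0.04,9.9,0,0,0,0],
    [-1,0.04,9.9,0,0,0,0]
  ]
}}

```text
time_s: 7.62
eef_pos: [588.6, 45.7, 29.4]
tcp_rot: [1.917, 2.487, 0.001]
wrist_force: [0.4, -0.9, -2.5]
opening: 12.8
grip_force: 50.0
```

Run:
```python
from h import *
s=r.get_state(); print(s["eef_pos"],s["tcp_rot"],s["wrist_force"],s["torque"],s["opening"],s["time_s"])
a=viewer.camera("wrist"); cv2.imwrite("pics/w3.png",cv2.resize(a[0:260,220:420],None,fx=3,fy=2.3,interpolation=cv2.INTER_CUBIC))
cv2.imwrite("pics/w3raw.png",a)
```

```text
[588.62926502  45.72856503  29.43452746] [1.91708003e+00 2.48739434e+00 1.06612811e-03] [ 0.35076324 -0.94283408 -2.48592947] [-0.04575399 -0.13810566 -0.02007838] 12.796249567038375 7.625
```

View pics/w3.png

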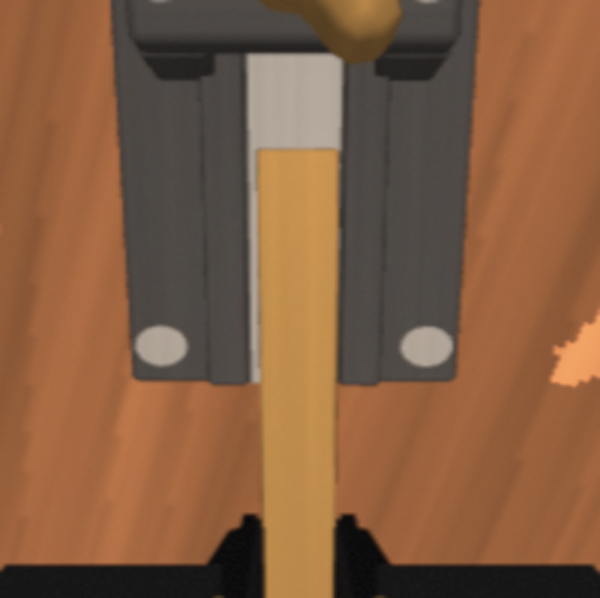

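The bar sits about 0.7 mm right of the channel's centre line (crop: bar 258–338, channel 247–342 at row 150) and parallel to it. I'll shift left and lower to the floor.

Request:
{"method": "arm_command", "body": {
  "commands": [
    [0,-0.07,0,0,0,0,0],
    [0,-0.07,0.2,0,0,0,0],
    [0,-0.07,0.4,0,0,0,0],
    [0,-0.07,0.48,0,0,0,0],
    [0,-0.07,0.48,0,0,0,0],
    [0,-0.07,0.48,0,0,0,0]
  ]
}}

```text
time_s: 8.43
eef_pos: [587.6, 45.6, 23.9]
tcp_rot: [1.918, 2.488, -0.0]
wrist_force: [-0.0, -0.4, -1.4]
opening: 13.1
grip_force: 50.0
```

Request:
{"method": "arm_command", "body": {
  "commands": [
    [1,0,0,0,0,0,0],
    [2,0,0,0,0,0,0],
    [2.7,0,0,0,0,0,0],
    [3.4,0,0,0,0,0,0],
    [4,0,0,0,0,0,0],
    [4.5,0,0,0,0,0,0],
    [4.5,0,0,0,0,0,0],
    [4.5,0,0,0,0,0,0]
  ]
}}

```text
time_s: 9.43
eef_pos: [576.1, 89.7, 24.0]
tcp_rot: [-1.918, -2.488, -0.001]
wrist_force: [0.2, 5.1, 4.8]
opening: 13.0
grip_force: 50.0
```

Run:
```python
from h import *
s=r.get_state(); print(s["eef_pos"],s["tcp_rot"],s["wrist_force"],s["torque"],s["opening"],s["time_s"])
```

```text
[576.09111008  89.6887462   23.96175717] [-1.91804740e+00 -2.48775993e+00 -1.03646514e-03] [0.24679995 5.08558705 4.76762904] [ 0.95801164 -0.09096056 -0.01409731] 12.980155841274154 9.425
```

Request:
{"method": "arm_command", "body": {
  "commands": [
    [0.3,0,-0.03,0,0,0,0],
    [0.7,0,-0.03,0,0,0,0],
    [1.2,0,-0.03,0,0,0,0],
    [1.7,0,-0.03,0,0,0,0],
    [2.2,0,-0.03,0,0,0,0],
    [2.2,0,-0.03,0,0,0,0],
    [2.2,0,-0.03,0,0,0,0]
  ]
}}

```text
time_s: 10.3
eef_pos: [570.2, 110.8, 24.0]
tcp_rot: [-1.917, -2.488, 0.0]
wrist_force: [-1.0, 2.9, 2.2]
opening: 13.2
grip_force: 50.0
```

Request:
{"method": "arm_command", "body": {
  "commands": [
    [0.3,0,0,0,0,0,0],
    [0.6,0,0,0,0,0,0],
    [0.9,0,0,0,0,0,0],
    [1.1,0,0,0,0,0,0],
    [1.1,0,0,0,0,0,0]
  ]
}}

```text
time_s: 10.92
eef_pos: [567.5, 121.3, 24.0]
tcp_rot: [-1.918, -2.488, 0.0]
wrist_force: [0.0, 1.1, -0.2]
opening: 13.4
grip_force: 50.0
```

Request:
{"method": "arm_command", "body": {
  "commands": [
    [0.1,0,0,0,0,0,0],
    [0.2,0,0,0,0,0,0],
    [0.3,0,0,0,0,0,0],
    [0.4,0,0,0,0,0,0],
    [0.4,0,0,0,0,0,0]
  ]
}}

```text
time_s: 11.55
eef_pos: [567.2, 123.5, 24.1]
tcp_rot: [1.916, 2.487, -0.001]
wrist_force: [2.6, -12.6, -1.5]
opening: 13.2
grip_force: 50.0
```

Request:
{"method": "arm_command", "body": {
  "commands": [
    [0.1,0,0,0,0,0,0],
    [0.2,0,0,0,0,0,0],
    [0.2,0,0,0,0,0,0],
    [0.2,0,0,0,0,0,0]
  ]
}}

```text
time_s: 12.05
eef_pos: [567.5, 123.8, 24.3]
tcp_rot: [1.915, 2.486, -0.002]
wrist_force: [4.8, -27.8, -1.1]
opening: 12.9
grip_force: 50.0
```

The stop is reached: the push force rose to 28 N, and the computed bar end is at jig x ≈ 55, inside the 51–62 mm window. I'll ease off, release and rise.

Request:
{"method": "arm_command", "body": {
  "commands": [
    [-0.15,0,0,0,0,0,0],
    [-0.15,0,0.03,0,0,0,0],
    [-0.15,0,0.03,0,0,0,0.2],
    [-0.15,0,0.03,0,0,0,0.3],
    [-0.15,0,0.03,0,0,0,0.3],
    [-0.15,0,0.03,0,0,0,0.3],
    [-0.15,0,0.03,0,0,0,0.3],
    [-0.15,0,-2,0,0,0,0.3],
    [-0.15,0,-6,0,0,0,0.3],
    [-3,0,-10,0,0,0,0.3],
    [-3,0,-10,0,0,0,0.3],
    [-3,0,-10,0,0,0,0.3]
  ]
}}

```text
time_s: 13.55
eef_pos: [573.3, 97.9, 123.5]
tcp_rot: [-1.918, -2.487, 0.001]
wrist_force: [-0.1, -0.0, 0.6]
opening: 28.9
grip_force: 0.0
```

Run:
```python
from h import *
s=r.get_state(); print(s["eef_pos"],s["tcp_rot"],s["wrist_force"],s["opening"],s["time_s"])
a=viewer.camera("wrist"); b=viewer.camera("side"); t=viewer.camera("top")
cv2.imwrite("pics/w4raw.png",a); cv2.imwrite("pics/s4raw.png",b); cv2.imwrite("pics/t4raw.png",t)
o=np.zeros((600,800,3),np.uint8)
o[:400,:400]=cv2.resize(a[0:200,220:420],None,fx=2,fy=2,interpolation=cv2.INTER_CUBIC)
o[:400,400:]=cv2.resize(b[170:250,240:320],(400,400),interpolation=cv2.INTER_CUBIC)
o[400:,:320]=cv2.resize(t[160:210,245:325],(320,200),interpolation=cv2.INTER_CUBIC)
cv2.imwrite("pics/c4.png",o)
C=cal("wrist",s); print([(d["centre"],d["confidence"]) for d in models.spot_in("wing","wrist")][:2])
```

```text
[573.32359353  97.92022436 123.5387403 ] [-1.91798857e+00 -2.48745082e+00  7.10092382e-04] [-0.08117079 -0.03974094  0.56008918] 28.887706684886496 13.55
[([319.9, 116.2], 0.94)]
```

View pics/c4.png

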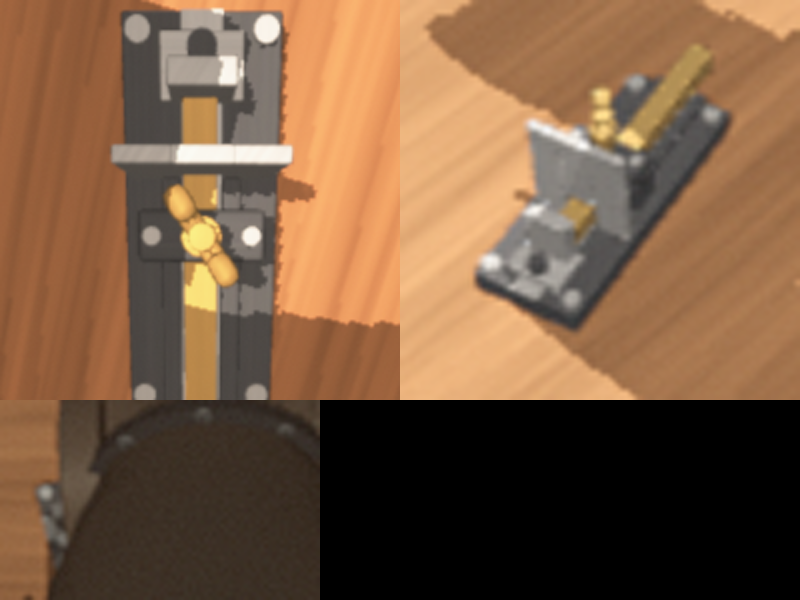

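The composite shows the bar through the bridge and guide window, butting the stop face at wrist-crop (200,98). The wings' tips are at crop (178,195) and (228,275), raw (309,97.5) and (334,137.5), and the hub is at raw (320.5,118). Next I'll work out the wing grasp.

Run:
```python
from h import *
s=r.get_state(); C=cal("wrist",s); a=cv2.imread("pics/w4raw.png")
hsv=cv2.cvtColor(a,cv2.COLOR_BGR2HSV); 
m=((hsv[...,0]>14)&(hsv[...,0]<30)&(hsv[...,1]>120)&(hsv[...,2]>120)).astype(np.uint8)
p=ray(C,(309,97.5),75); q=ray(C,(334,137.5),75); h=ray(C,(320.5,118),66)
d=p-q; yaw=np.arctan2(d[1],d[0]); print(p,q,h,np.linalg.norm(d),yaw,(p+q)/2, "joints",np.round(s["joints"],3))
O=np.array([555.3,165.9]); c=(p+q)[:2]/2
plan(c[0],c[1],100,yaw)
```

```text
[545.19815469 177.45958863  75.        ] [568.89592749 155.87245103  75.        ] [556.3212199  166.21580567  66.        ] 32.05602823011334 2.402768699213253 [557.04704109 166.66601983  75.        ] joints [ 0.056  0.538  1.762 -0.     0.844 -0.202]
plan [7.03 0.18 2.3 ] [ -0.1  -0.  -32.9]
```

Request:
{"method": "arm_command", "body": {
  "commands": [
    [3,0.1,0,0,0,-10,0.2],
    [6,0.1,0,0,0,-20,0.2],
    [7,0.1,0,0,0,-30,0.2],
    [7,0.1,1,0,0,-32.9,0.2],
    [7,0.1,2.3,0,0,-32.9,0.2],
    [7,0.1,2.3,0,0,-32.9,0.2],
    [7,0.1,2.3,0,0,-32.9,0.2]
  ]
}}

```text
time_s: 14.62
eef_pos: [557.0, 165.6, 101.0]
tcp_rot: [-1.136, -2.929, 0.0]
wrist_force: [0.9, 0.3, 0.4]
opening: 19.0
grip_force: 0.0
```

Run:
```python
from h import *
s=r.get_state(); print(s["eef_pos"],s["tcp_rot"],s["wrist_force"],s["opening"],s["time_s"],s["joints"][5])
a=viewer.camera("wrist"); b=viewer.camera("side")
o=np.zeros((400,800,3),np.uint8)
o[:,:400]=cv2.resize(a[100:300,220:420],(400,400),interpolation=cv2.INTER_CUBIC)
o[:,400:]=cv2.resize(b[160:240,245:325],(400,400),interpolation=cv2.INTER_CUBIC)
cv2.imwrite("pics/c5.png",o); plan(556.3,166.4,67,2.403)
```

```text
[556.99670059 165.63880246 101.01359758] [-1.13609921e+00 -2.92874225e+00  3.59233011e-04] [0.94585928 0.28910634 0.3666641 ] 19.03249985919092 14.625 -0.6551858575535903
plan [ 0.11 -0.    3.44] [ 0.   0.  -0.1]
```

View pics/c5.png

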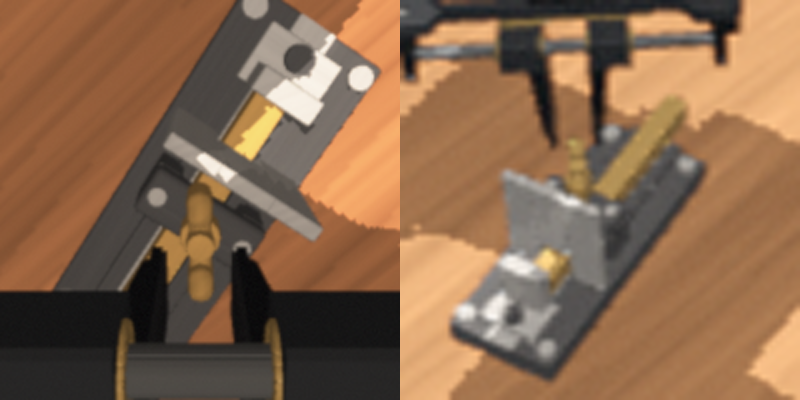

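The crop shows the wing lying along the tool x axis (column 201), centred between the fingers (165 and 233). I'll descend and close gently.

Request:
{"method": "arm_command", "body": {
  "commands": [
    [0.1,0,1,0,0,0,0.2],
    [0.1,0,2,0,0,0,0.2],
    [0.1,0,3,0,0,0,0.2],
    [0.1,0,3.4,0,0,0,0.2],
    [0.1,0,3.4,0,0,0,0.2],
    [0.1,0,3.4,0,0,0,0.1],
    [0.1,0,3.4,0,0,0,0],
    [0.1,0,3.4,0,0,0,0],
    [0.1,0,3.4,0,0,0,0],
    [0.1,0,3.4,0,0,0,0]
  ],
  "squeeze": 30
}}

```text
time_s: 15.98
eef_pos: [556.4, 166.5, 67.4]
tcp_rot: [1.135, 2.929, 0.0]
wrist_force: [0.7, 1.7, 2.4]
opening: 9.0
grip_force: 30.0
```

Request:
{"method": "arm_command", "body": {
  "commands": [
    [0,0,0.02,0,0,10,0],
    [0,0,0.04,0,0,20,0],
    [0,0,0.07,0,0,30,0],
    [0,0,0.09,0,0,40,0],
    [0,0,0.11,0,0,50,0],
    [0,0,0.13,0,0,60,0],
    [0,0,0.16,0,0,70,0],
    [0,0,0.17,0,0,75,0],
    [0,0,0.17,0,0,75,0],
    [0,0,0.17,0,0,75,0]
  ]
}}

```text
time_s: 17.23
eef_pos: [555.7, 166.4, 65.6]
tcp_rot: [-2.682, -1.635, 0.001]
wrist_force: [-2.1, 0.1, 4.7]
opening: 8.5
grip_force: 30.0
```

Run:
```python
from h import *
s=r.get_state(); print(s["eef_pos"],s["tcp_rot"],s["wrist_force"],s["torque"],s["opening"],s["time_s"],s["joints"][5])
```

```text
[555.74535868 166.38771364  65.5977608 ] [-2.68226540e+00 -1.63492756e+00  1.29765586e-03] [-2.0642436   0.06124539  4.6857092 ] [ 0.03940012  0.4135983  -0.1413743 ] 8.544393437378725 17.225 0.6530447509940356
```

The wings turned with the grip (drag about 0.1 N m). Now I'll release, rise and go back half a turn for the long stroke.

Request:
{"method": "arm_command", "body": {
  "commands": [
    [0,0,0,0,0,0,0.2],
    [0,0,0,0,0,0,0.2],
    [0,0,0,0,0,0,0.2],
    [0,0,-2,0,0,0,0.2],
    [0,0,-3.4,0,0,0,0.2],
    [0,0,-3.4,0,0,-10,0.2],
    [0,0,-3.4,0,0,-20,0.2],
    [0,0,-3.4,0,0,-30,0.2],
    [0,0,-3.4,0,0,-40,0.2],
    [0,0,-3.4,0,0,-50,0.2],
    [0,0,-3.4,0,0,-60,0.2],
    [0,0,-3.4,0,0,-70,0.2]
  ]
}}

```text
time_s: 18.73
eef_pos: [556.2, 166.4, 99.6]
tcp_rot: [1.253, 2.881, 0.0]
wrist_force: [-0.5, 0.2, -0.4]
opening: 18.9
grip_force: 0.0
```

Request:
{"method": "arm_command", "body": {
  "commands": [
    [0,0,0,0,0,-10,0.2],
    [0,0,0,0,0,-20,0.2],
    [0,0,0,0,0,-30,0.2],
    [0,0,0,0,0,-40,0.2],
    [0,0,0,0,0,-50,0.2],
    [0,0,0,0,0,-60,0.2],
    [0,0,0,0,0,-70,0.2],
    [0,0,0,0,0,-80,0.2],
    [0,0,0,0,0,-90,0.2],
    [0,0,0,0,0,-100,0.2],
    [0,0,0,0,0,-110,0.2],
    [0,0,0,0,0,-110,0.2]
  ]
}}

```text
time_s: 20.23
eef_pos: [556.2, 166.4, 99.6]
tcp_rot: [-1.632, 2.684, -0.0]
wrist_force: [0.4, 1.0, -0.3]
opening: 18.6
grip_force: 0.0
```

Run:
```python
from h import *
s=r.get_state(); print(s["eef_pos"],s["tcp_rot"],s["wrist_force"],s["opening"],s["time_s"],s["joints"][5])
a=viewer.camera("wrist"); b=viewer.camera("side")
o=np.zeros((400,800,3),np.uint8)
o[:,:400]=cv2.resize(a[100:300,220:420],(400,400),interpolation=cv2.INTER_CUBIC)
o[:,400:]=cv2.resize(b[160:240,245:325],(400,400),interpolation=cv2.INTER_CUBIC)
cv2.imwrite("pics/c6.png",o); plan(556.2,166.4,65.5,2.403-np.radians(75)+np.pi)
```

```text
[556.23408454 166.40501815  99.57184819] [-1.63178056e+00  2.68437935e+00 -2.82429528e-04] [ 0.4022161   0.95510894 -0.25089198] 18.640947255897046 20.225 -2.486082909343212
plan [ 0.  -0.   3.4] [-0.   0.  -0.3]
```

View pics/c6.png

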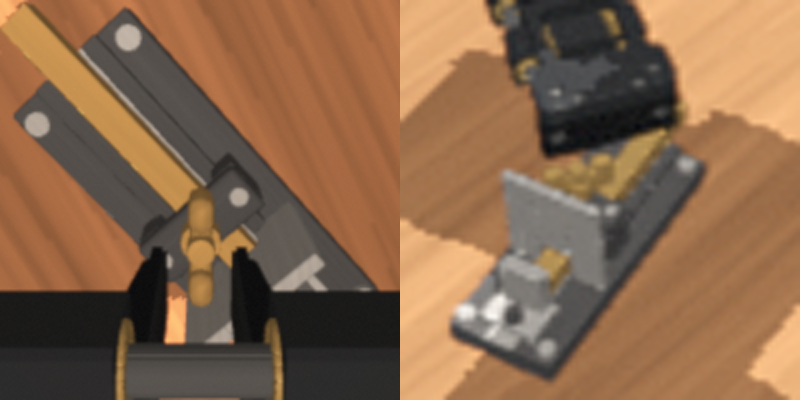

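The wings are again lined up between the fingers (column 202), so they did turn 75°. Descend, grip, and turn on.

Request:
{"method": "arm_command", "body": {
  "commands": [
    [0,0,1,0,0,0,0.2],
    [0,0,2,0,0,0,0.2],
    [0,0,3,0,0,0,0.2],
    [0,0,3.4,0,0,0,0.2],
    [0,0,3.4,0,0,0,0.2],
    [0,0,3.4,0,0,0,0.1],
    [0,0,3.4,0,0,0,0],
    [0,0,3.4,0,0,0,0],
    [0,0,3.4,0,0,0,0],
    [0,0,3.4,0,0,0,0]
  ],
  "squeeze": 45
}}

```text
time_s: 21.58
eef_pos: [556.0, 166.6, 65.6]
tcp_rot: [1.633, -2.684, -0.0]
wrist_force: [-3.5, 2.8, 4.5]
opening: 8.3
grip_force: 45.0
```

Request:
{"method": "arm_command", "body": {
  "commands": [
    [0,0,0.02,0,0,10,0],
    [0,0,0.04,0,0,20,0],
    [0,0,0.07,0,0,30,0],
    [0,0,0.09,0,0,40,0],
    [0,0,0.11,0,0,50,0],
    [0,0,0.13,0,0,60,0],
    [0,0,0.13,0,0,60,0]
  ]
}}

```text
time_s: 22.45
eef_pos: [555.8, 166.7, 64.3]
tcp_rot: [0.069, -3.14, -0.0]
wrist_force: [-4.1, 5.0, 5.6]
opening: 8.3
grip_force: 45.0
```

```bash
cat > st.py <<'E'
from h import *
s=r.get_state(); k=R.from_rotvec(s["tcp_rot"]).as_matrix()[:,0]
print(np.round(s["eef_pos"],1),"yaw",np.degrees(np.arctan2(k[1],k[0])).round(1),np.round(s["wrist_force"],1),np.round(s["torque"],2),"j6eff",round(s["joint_efforts"][5],3),s["opening"],s["time_s"],s["joints"][5])
E
python3 st.py
```

```text
[555.8 166.7  64.3] yaw -177.5 [-4.1  5.   5.6] [ 0.96  0.82 -0.07] j6eff 1.062 8.327328704746336 22.45 -1.437382118989775
```

Request:
{"method": "arm_command", "body": {
  "commands": [
    [0,0,0.02,0,0,8,0],
    [0,0,0.04,0,0,16,0],
    [0,0,0.05,0,0,22,0],
    [0,0,0.05,0,0,22,0]
  ]
}}

```text
time_s: 22.95
eef_pos: [555.9, 166.8, 63.8]
tcp_rot: [-0.53, -3.096, -0.0]
wrist_force: [-5.3, 5.6, 5.9]
opening: 8.7
grip_force: 45.0
```

```bash
python3 st.py
```

```text
[555.9 166.8  63.8] yaw 160.6 [-5.3  5.6  5.9] [ 1.06  0.78 -0.04] j6eff 0.604 8.675771054801379 22.95 -1.0544473786642432
```

Request:
{"method": "arm_command", "body": {
  "commands": [
    [0,0,0.02,0,0,8,0],
    [0,0,0.04,0,0,16,0],
    [0,0,0.05,0,0,20,0],
    [0,0,0.05,0,0,20,0]
  ]
}}

```text
time_s: 23.45
eef_pos: [555.9, 166.9, 63.3]
tcp_rot: [-1.059, -2.957, -0.001]
wrist_force: [-5.5, 5.9, 6.5]
opening: 8.4
grip_force: 45.0
```

```bash
python3 st.py
```

```text
[555.9 166.9  63.3] yaw 140.6 [-5.5  5.9  6.5] [ 1.15  0.79 -0.04] j6eff 0.434 8.363152290559553 23.45 -0.7059293614953952
```

Request:
{"method": "arm_command", "body": {
  "commands": [
    [0,0,0.02,0,0,8,0],
    [0,0,0.03,0,0,14,0],
    [0,0,0.03,0,0,14,0]
  ]
}}

```text
time_s: 23.82
eef_pos: [556.0, 167.0, 63.1]
tcp_rot: [-1.412, -2.806, -0.001]
wrist_force: [-4.7, 6.5, 7.4]
opening: 8.3
grip_force: 45.0
```

```bash
python3 st.py
```

```text
[556.  167.   63.1] yaw 126.6 [-4.7  6.5  7.4] [ 1.17  0.85 -0.04] j6eff 0.612 8.341899695997164 23.825 -0.4610572308695726
```

Request:
{"method": "arm_command", "body": {
  "commands": [
    [0,0,0.02,0,0,8,0],
    [0,0,0.03,0,0,14,0],
    [0,0,0.03,0,0,14,0]
  ]
}}

```text
time_s: 24.2
eef_pos: [556.0, 167.0, 63.0]
tcp_rot: [-1.744, -2.613, -0.001]
wrist_force: [-5.2, 6.8, 8.2]
opening: 8.2
grip_force: 45.0
```

```bash
python3 st.py
```

```text
[556. 167.  63.] yaw 112.6 [-5.2  6.8  8.2] [ 1.19  0.9  -0.04] j6eff 0.634 8.178239213526297 24.2 -0.21677243523156883
```

Request:
{"method": "arm_command", "body": {
  "commands": [
    [0,0,0.01,0,0,8,0],
    [0,0,0.02,0,0,12,0],
    [0,0,0.02,0,0,12,0]
  ]
}}

```text
time_s: 24.58
eef_pos: [556.1, 167.0, 62.9]
tcp_rot: [-2.007, -2.417, -0.001]
wrist_force: [-4.5, 6.1, 9.2]
opening: 8.3
grip_force: 45.0
```

```bash
python3 st.py
```

```text
[556.1 167.   62.9] yaw 100.6 [-4.5  6.1  9.2] [1.17 0.94 0.01] j6eff 0.485 8.257008654628605 24.575 -0.00785920951636143
```

Request:
{"method": "arm_command", "body": {
  "commands": [
    [0,0,0.01,0,0,8,0],
    [0,0,0.02,0,0,12,0],
    [0,0,0.02,0,0,12,0]
  ]
}}

```text
time_s: 24.95
eef_pos: [556.2, 167.0, 62.8]
tcp_rot: [2.246, 2.196, 0.001]
wrist_force: [-5.2, 6.1, 10.7]
opening: 9.2
grip_force: 46.4
```

```bash
python3 st.py
```

```text
[556.2 167.   62.8] yaw 88.7 [-5.2  6.1 10.7] [1.3  0.98 0.93] j6eff 1.351 9.225008634470543 24.95 0.2004894961488327
```

At 229° the torque about the screw jumped to 0.93 N m, so it is coming up tight. One small extra pull to confirm, with more grip.

Request:
{"method": "arm_command", "body": {
  "commands": [
    [0,0,0,0,0,0,0],
    [0,0,0,0,0,3,0],
    [0,0,0,0,0,5,0],
    [0,0,0,0,0,5,0]
  ],
  "squeeze": 60
}}

```text
time_s: 25.45
eef_pos: [556.2, 167.0, 62.8]
tcp_rot: [2.338, 2.098, 0.001]
wrist_force: [-5.6, 6.7, 10.0]
opening: 10.0
grip_force: 65.2
```

```bash
python3 st.py
```

```text
[556.2 167.   62.8] yaw 83.8 [-5.6  6.7 10. ] [1.24 0.94 1.36] j6eff 1.578 9.956277182853317 25.45 0.2865878971493741
```

It is tight: 1.36 N m, and the wing no longer follows. Release, rise and look.

Request:
{"method": "arm_command", "body": {
  "commands": [
    [0,0,0,0,0,0,0.25],
    [0,0,0,0,0,0,0.25],
    [0,0,0,0,0,0,0.25],
    [0,0,0,0,0,0,0.25],
    [0,0,-2,0,0,0,0.25],
    [0,0,-6,0,0,0,0.25],
    [-6,0,-10,0,0,0,0.25],
    [-9,0,-10,0,0,0,0.25],
    [-9,0,-10,0,0,0,0.25],
    [-9,0,-10,0,0,0,0.25]
  ]
}}

```text
time_s: 26.7
eef_pos: [546.3, 77.2, 161.9]
tcp_rot: [-2.342, -2.094, 0.0]
wrist_force: [-0.4, -0.0, -0.1]
opening: 23.7
grip_force: 0.0
```

```bash
python3 st.py
python3 - <<'E'
from h import *
a=viewer.camera("wrist"); b=viewer.camera("side")
o=np.zeros((400,800,3),np.uint8)
o[:,:400]=cv2.resize(a[0:200,220:420],(400,400),interpolation=cv2.INTER_CUBIC)
o[:,400:]=cv2.resize(b[160:240,245:325],(400,400),interpolation=cv2.INTER_CUBIC)
cv2.imwrite("pics/c7.png",o)
E
```

```text
[546.3  77.2 161.9] yaw 83.6 [-0.4 -0.  -0.1] [-0.   -0.09 -0.04] j6eff -0.031 23.74370704896989 26.7 0.1318854592489063
```

View pics/c7.png

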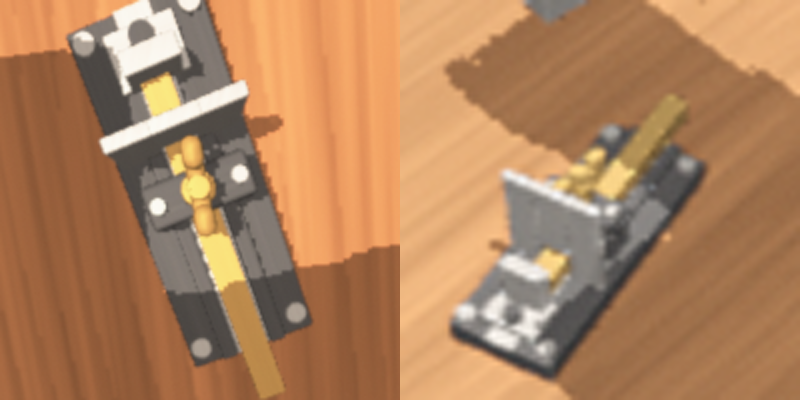

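The final views show the bar in the channel, through the guide and against the stop (wrist crop (155,78)). The wings rest about 9° off the tool axis, so the gripper slipped past them at the end, and the robot is clear of everything.

```bash
python3 -c "
from h import *
print(r.job_done())"
```

```text
the job is handed in; nothing more can be done
None
```

The brass bar lies in the steel jig's channel, butted against the stop, and the wing screw is clamped tight on it; I handed the job in at about 27 s with the robot clear, and the hand-in call returned no verdict.

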